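Put the cedar sticks away in their wells

ROBOT

A 6-joint arm with a two-finger parallel gripper is mounted at the origin on the work surface. World frame = base frame: x ahead of the robot, y to its left, z up, the work surface at z = 0. Lengths are in mm, angles in rad, forces in N, time in s.
With the tool pointing down it reaches from about 350 to 975 mm from the base axis. Payload 7.1 kg.
Tool frame: the origin (TCP) lies at the very end of the fingers, on their centre line; the grasp point (between the pads) lies 19 mm behind it (ctrl.pinch_z is the z of the grasp point in the tool frame, in mm); z points along the fingers, y is the direction in which the jaws open and shut (so a half turn about z gives the same grasp; the last joint's range is limited). The gripper opens to 88 mm and grips with 3 to 60 N. Pads are 20 mm wide; open, the fingers measure 115 mm over their backs; the gripper's body (75 mm by 178 mm) begins 61 mm behind the grasp point.
Start: joints at [1.085, 0.423, 1.63, -0, 1.089, -0.019], TCP at [281.237, 558.131, 222.675] pointing down, gripper open.
Joint ranges: [-3, 3], [-0.9, 2.11], [0.09, 2.58], [-1.31, 4.45], [0.11, 2.69], [-2.54, 2.54]. Speed limits (rad/s): [2.39, 2.39, 3.01, 3.14, 3.14, 3.14].

INTERFACE

Orientations are given as a rotation vector (axis times angle).
In Python, from workcell import get_obs, optics, ctrl gives the robot as it stands.
- The arm moves only by the shell command python3 -m jog 'ROWS'. ROWS is a JSON object of lists of equal length, an entry for each row: "delta_rot": the turn, a rotation vector about the tool's x, y, z in rad, a list of three; "translation": the shift along the tool's x, y, z in mm, a list of three; "hand": the opening, from -1 (shut) to 1 (fully open). In form: {"delta_rot": [[rx, ry, rz], ...], "translation": [[x, y, z], ...], "hand": [hand, ...]}. A call has 1 to 5 rows; each row is the pose to reach, as a shift and turn from the pose commanded when the call began, along the tool's axes at that moment; what a row does not reach only later rows make up. A row lasts 1/10 s, in which the tool goes at most 50 mm and 8.59 degrees, less where a joint would pass 70% of its speed; a pose out of reach is approached as far as the arm can. A call with a gripper value outside its range is refused whole. The fingers move at their own pace and stop on an object; the grip force is fixed at half the most. Time passes only in rows, so rows that repeat a pose let the fingers close. It gives the time, the measured TCP pose, the force and the opening at its end, in the units of the state.
- get_obs(): the state, without advancing time (a new reading comes with each control period).
- optics.get_image(name): name is "scene" or "side" or "wrist"; returns the picture (420x560x3 uint8, red, green, blue); there is no depth.
- optics.calibration(name): a dict with "intrinsics" (3x3 intrinsics, pixels), "cam_to_world" (4x4, takes a point from camera to world coordinates). Camera axes: x right, y up, looking along -z (the intrinsics and any distortion apply to the point x, -y, -z); pixel columns grow to the right and rows downward; lengths in mm; the calibration is good to about 2 mm. A picture is of the moment at which its call begins: read the wrist's pose just before it. calibration takes no time and is no camera call; for the wrist camera it gives the pose at the moment of the call.
- ctrl.close_job(): hands the job in, once; it reports no verdict.
The state is a dict: "t": time; "qpos": joint angles; "qvel": joint speeds; "joint_torque": joint torques, N m; "ee_pos": TCP position; "orientation": TCP orientation; "ft_force": force on the tool from outside, world axes, zero at the start; "moment": the same for the moment, N m; "width": finger opening in mm.
Only numpy, scipy, OpenCV 4.12 (cv2) and the standard library are available. Lean on these libraries where they do the work, as an engineer would, in place of code of your own. Each camera call takes 0.05 s, during which the arm holds its last target. There are 200 camera calls.

TASK

Two cedar moth sticks, a thin one and a thick one, stand on the white turntable. Put each into the well of the wooden rack that matches its thickness, that is the narrowest well it fits into, so that both stand all the way down in their own wells. Do not knock over the glass trinket jar.

Things in the scene. Friction and masses are not known exactly. Their poses are not given: they have to be found in the camera images.
- thin_stick: The thin cedar stick: a brown wooden rod, 22 mm in diameter and 110 mm long, with a shallow groove 94 to 101 mm up, about 20 g. It stands upright and loose on the white turntable (a fixed disc 290 mm across, top 26 mm above the board; it does not turn). The origin is the centre of its foot, z points up along the stick.
- thick_stick: The thick cedar stick: the same wood, shape and length (110 mm) but 34 mm in diameter; about 42 g. It also stands upright and loose on the turntable, at least 100 mm from the thin one. The origin is the centre of its foot, z points up along the stick.
- rack: Pale wooden block fixed to the board, 80 (x) by 210 (y) by 50 mm high (z, up), turned any way round; origin: centre of its underside. Along its y axis, at x = 0, a graded row of three round wells in the top: narrow, 30 mm across, at y = -78; middle, 42 mm, at y = -12; wide, 54 mm, at y = +66. Each is 40 mm deep (floor 10 mm above the underside) with a 5 mm chamfer at the mouth.
- jar: The trinket jar: a round glass jar with a steel lid and a small knob, 62 mm in diameter and 56 mm high, standing loose on the turntable among the sticks. The origin is the centre of its underside, z up. A tie clip and a lint comb, both under 12 mm high, lie on the turntable too.
Mind the look-alikes: they are no part of the job. What is shaped like the rack but pink is not meant.

How it is judged (in metres and radians):
At the end, for the whole second after the job is handed in: The thin stick stands at rest, foot down, in the narrow well and the thick stick in the middle well, each foot within 12 mm of the well's axis along both rack axes and within 10 mm of the well's floor, leaning less than 20 degrees; the jar is upright (x of thin_stick in the frame of rack between -0.012 and 0.012 m and y of thin_stick in the frame of rack between -0.09 and -0.066 m and z of each of thin_stick, thick_stick in the frame of rack below 0.02 m and angle between each of thin_stick, thick_stick, jar's own z axis and vertical below 0.35 rad and x of thick_stick in the frame of rack between -0.012 and 0.012 m and y of thick_stick in the frame of rack between -0.024 and 0 m and linear speed of each of thin_stick, thick_stick below 0.03 m/s); the robot touches nothing.
It fails at once if the glass jar is knocked over (tilted more than 20 degrees) (angle between jar's own z axis and vertical above 0.35 rad).
It also fails if it takes over 64 s, if anything falls off the work surface, if the arm or the gripper's body presses on something with over 40 N, if the wrist force passes 120 N, or if a joint passes its speed limit or range.

## Working session

There is one attempt and no reset: what is moved stays moved. The work goes in short steps, Python scripts to look and compute and a shell command to move; the robot and the scene stay as the last step left them, time stands still between calls to the robot, and variables do not carry over. Pictures are saved under pics/ and viewed, about 8 in all and at most 12, crops included, and the job is handed in when it is done.

```bash
mkdir -p pics; cat > h.py <<'E'
import numpy as np, cv2
from scipy.spatial.transform import Rotation as R
from workcell import get_obs, optics, ctrl
def cal(n):
    c=optics.calibration(n); return np.array(c['intrinsics']),np.array(c['cam_to_world']),c
def pix2world(n,u,v,z,C=None):
    K,T,_=C or cal(n); d=np.linalg.inv(K)@[u,v,1]; d=T[:3,:3]@(d*[1,-1,-1]); o=T[:3,3]
    return o+d*(z-o[2])/d[2]
def world2pix(n,p,C=None):
    K,T,_=C or cal(n); q=np.linalg.inv(T)@[*p,1]; q=K@(q[:3]*[1,-1,-1]); return q[:2]/q[2]
def totool(p):  # world point -> current tool frame
    o=get_obs(); return R.from_rotvec(o['orientation']).inv().apply(np.array(p)-o['ee_pos'])
def snap(n,f):
    im=optics.get_image(n); cv2.imwrite('pics/'+f,np.ascontiguousarray(im[:,:,::-1])); return im
E
python3 - <<'E'
from h import *
o=get_obs(); print({k:np.round(v,3) for k,v in o.items()})
a=snap('scene','scene0.png');b=snap('side','side0.png')
for n in('scene','side','wrist'): print(n,cal(n)[2])
E
```

```text
{'t': np.float64(0.0), 'qpos': array([ 1.085,  0.424,  1.631,  0.   ,  1.089, -0.019]), 'qvel': array([ 0.002,  0.001, -0.002,  0.001, -0.001,  0.001]), 'joint_torque': array([-0.0000e+00, -5.4462e+01, -2.7366e+01,  6.4000e-02,  2.3000e-02,
       -0.0000e+00]), 'ee_pos': array([280.984, 557.646, 221.921]), 'orientation': array([-7.270e-01, -3.056e+00,  2.000e-03]), 'ft_force': array([0.265, 0.231, 0.395]), 'moment': array([ 0.017, -0.027, -0.048]), 'width': np.float64(87.797)}
scene {'intrinsics': array([[421.89927144,   0.        , 283.89562817],
       [  0.        , 421.89927144, 214.02034618],
       [  0.        ,   0.        ,   1.        ]]), 'cam_to_world': array([[ 4.22198627e-01, -7.03215473e-01,  5.72045731e-01,
         9.19796994e+02],
       [ 9.06485832e-01,  3.31435010e-01, -2.61599447e-01,
        -1.47435408e+02],
       [-5.63520371e-03,  6.28998278e-01,  7.77386269e-01,
         6.45625757e+02],
       [ 0.00000000e+00,  0.00000000e+00,  0.00000000e+00,
         1.00000000e+00]])}
side {'intrinsics': array([[420.17788245,   0.        , 277.72585654],
       [  0.
[... 283 characters left out ...]
  [-2.02990422e-02,  7.45534040e-01,  6.66158348e-01,
         6.91600130e+02],
       [ 0.00000000e+00,  0.00000000e+00,  0.00000000e+00,
         1.00000000e+00]])}
wrist {'intrinsics': array([[310.97455447,   0.        , 277.03248468],
       [  0.        , 310.97455447, 211.18968964],
       [  0.        ,   0.        ,   1.        ]]), 'cam_to_world': array([[ 4.50056904e-01, -8.63057097e-01, -2.29305976e-01,
         2.18932123e+02],
       [ 8.92999878e-01,  4.34973309e-01,  1.15539768e-01,
         5.89237797e+02],
       [ 2.45620920e-05, -2.56769679e-01,  9.66472623e-01,
         3.84418569e+02],
       [ 0.00000000e+00,  0.00000000e+00,  0.00000000e+00,
         1.00000000e+00]])}
```

View pics/scene0.png

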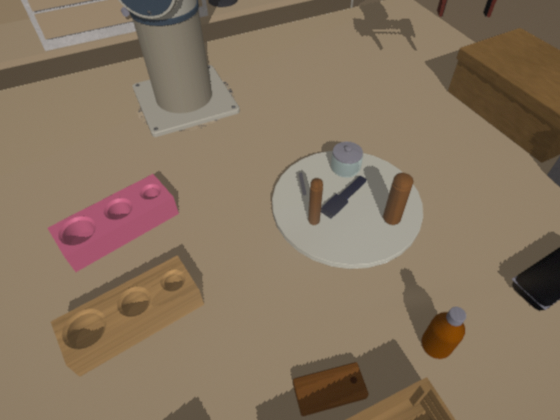

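View pics/side0.png

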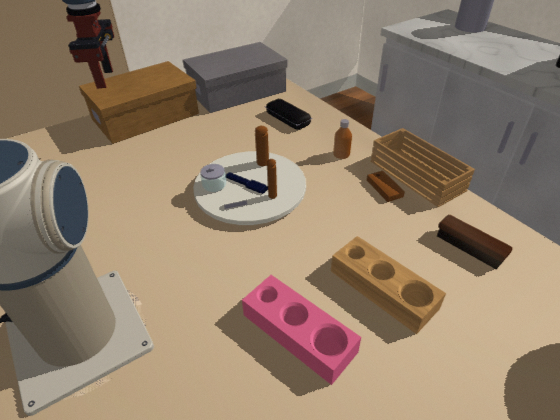

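The scene view shows the thin stick at (316,182)–(315,224) and the thick one at (402,178)–(396,222). The jar is at (347,158). There are two rack shapes: one pink at (115,218), one pale wood at (128,311). The wooden one fits the description. I'll confirm it in one enlarged composite and triangulate.

```bash
python3 - <<'E'
from h import *
a=cv2.imread('pics/scene0.png');b=cv2.imread('pics/side0.png')
r=lambda im,x,y,w,h,s:cv2.resize(im[y:y+h,x:x+w],None,fx=s,fy=s,interpolation=cv2.INTER_CUBIC)
# 400x300 tiles
t=[r(a,50,250,160,120,2.5),r(a,270,130,160,120,2.5),r(b,320,225,130,97.5.__int__(),1),r(b,190,110,130,97,1)]
t=[cv2.resize(x,(400,300),interpolation=cv2.INTER_CUBIC) for x in t]
cv2.imwrite('pics/comp.png',np.vstack([np.hstack(t[:2]),np.hstack(t[2:])]))
S,D=cal('scene'),cal('side')
for nm,u,v in[('nar',174,279),('mid',136,300),('wide',86,327)]: print(nm,pix2world('scene',u,v,50,S).round(1))
for nm,u,v in[('nar',356,253),('mid',383,270),('wide',418,293)]: print(nm,pix2world('side',u,v,50,D).round(1))
for nm,u,v in[('thinTop',316,182),('thickTop',402,178)]: print(nm,pix2world('scene',u,v,136,S).round(1))
for nm,u,v in[('thinTop',271.5,162),('thickTop',261.5,131)]: print(nm,pix2world('side',u,v,136,D).round(1))
print('jar',pix2world('scene',347,152,82,S).round(1),pix2world('side',212,171,82,D).round(1))
E
```

```text
nar [ 528.3 -164.9   50. ]
mid [ 539.6 -229.    50. ]
wide [ 552.4 -306.8   50. ]
nar [ 528.2 -172.3   50. ]
mid [ 541.4 -236.2   50. ]
wide [ 555.5 -313.2   50. ]
thinTop [505.7 100.9 136. ]
thickTop [558.7 234.6 136. ]
thinTop [497.7  92.6 136. ]
thickTop [550.4 219.5 136. ]
jar [416.6 219.1  82. ] [398.8 209.9  82. ]
```

View pics/comp.png

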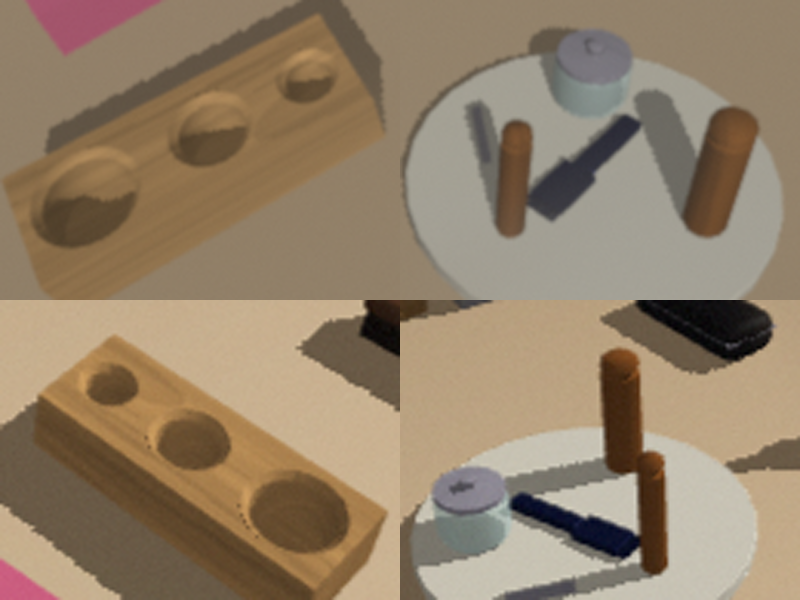

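Wooden rack confirmed: its well spacings come out at 65 and 79 mm against 66 and 78 nominal. Now I'll go above the turntable and turn the jaws across the rack row.

```bash
cat >> h.py <<'E'
def plan(p,jaw_deg):  # tool-frame shift and z-turn (rad) so TCP is at p and jaws lie along jaw_deg (world)
    o=get_obs(); M=R.from_rotvec(o['orientation']).as_matrix(); y=np.degrees(np.arctan2(M[1,1],M[0,1]))
    dw=(jaw_deg-y+90)%180-90
    print('t',o['t'].round(2),'tcp',np.round(o['ee_pos'],1),'jaw',y.round(1),'F',np.round(o['ft_force'],1),'w',o['width'].round(1),'tilt',np.degrees(np.arccos(-M[2,2])).round(2),'q',np.round(o['qpos'],2))
    print('shift',totool(p).round(1),'rz',np.radians(-dw).round(3))
E
python3 -c "
from h import *
plan((528,162,240),11)"
```

```text
Traceback (most recent call last):
  File "h.py", line 18, in plan
    print('t',o['t'].round(2),'tcp',np.round(o['ee_pos'],1),'jaw',y.round(1),'F',np.round(o['ft_force'],1),'w',o['width'].round(1),'tilt',np.degrees(np.arccos(-M[2,2])).round(2),'q',np.round(o['qpos'],2))
              ^^^^^^^^^^^^
AttributeError: 'float' object has no attribute 'round'
```

```bash
sed -i "s/o\['t'\].round(2)/round(float(o['t']),2)/; s/o\['width'\].round(1)/round(float(o['width']),1)/" h.py
python3 -c "
from h import *
plan((528,162,240),11)"
```

```text
t 0.1 tcp [281.  557.7 222. ] jaw 63.3 F [-0.4 -0.3  0.4] w 88.0 tilt 0.08 q [ 1.08  0.42  1.63  0.    1.09 -0.02]
shift [-398.6 -242.2  -17.7] rz 0.912
```

```bash
python3 -m jog '{"delta_rot":[[0,0,0.1],[0,0,0.2],[0,0,0.3],[0,0,0.4],[0,0,0.5]],"translation":[[-40,-24,-2],[-80,-48,-4],[-120,-72,-6],[-160,-96,-8],[-200,-120,-10]],"hand":[1,1,1,1,1]}'
python3 -c "
from h import *
plan((528,162,240),11)"
```

```text
t: 0.6
ee_pos: [406.3, 359.2, 232.5]
orientation: [-1.465, -2.779, 0.001]
ft_force: [0.2, 0.6, 0.4]
width: 88.0
t 0.6 tcp [406.3 359.2 232.5] jaw 34.4 F [0.2 0.6 0.4] w 88.0 tilt 0.03 q [ 0.7   0.29  1.8  -0.    1.05  0.1 ]
shift [-231.5  -11.    -7.5] rz 0.408
```

```bash
python3 -m jog '{"delta_rot":[[0,0,0.08],[0,0,0.16],[0,0,0.25],[0,0,0.33],[0,0,0.408]],"translation":[[-46,-2,-1],[-92,-4,-3],[-138,-6,-4],[-184,-9,-6],[-231.5,-11,-7.5]],"hand":[1,1,1,1,1]}' | head -2
python3 - <<'E'
from h import *
plan((528,162,240),11)
snap('wrist','wrist1.png')
C=cal('wrist'); print(C[1].round(3).tolist())
E
```

```text
t: 1.1
ee_pos: [528.7, 162.4, 240.1]
t 1.1 tcp [528.7 162.4 240.1] jaw 11.0 F [ 0.6 -0.  -0.3] w 87.5 tilt 0.02 q [0.28 0.3  1.77 0.   1.07 0.08]
shift [-0.3 -0.7  0.1] rz 0.001
[[0.983, -0.178, -0.051, 519.268], [0.185, 0.949, 0.253, 226.517], [0.003, -0.258, 0.966, 402.752], [0.0, 0.0, 0.0, 1.0]]
```

View pics/wrist1.png

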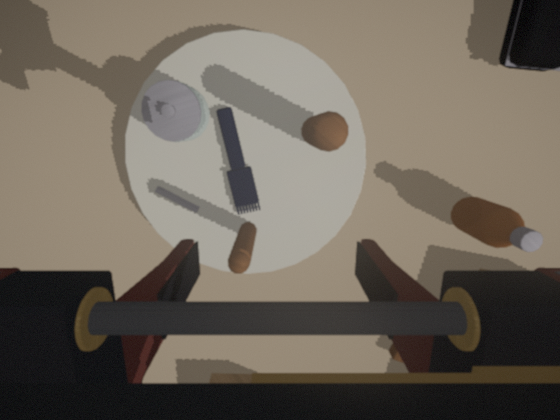

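Wrist view: the thick stick's top is at about (330,130) and its foot at about (317,131). The thin stick's top is at about (240,261) and its foot at about (248,230). The jar is at (175,110).

```bash
python3 - <<'E'
from h import *
C=cal('wrist')
for nm,u,v,z in[('thickTop',331,130,130),('thickFoot',317,131,26),('thinTop',240,261,130),('thinFoot',248.5,230,26),('jar',175,108,78)]: print(nm,pix2world('wrist',u,v,z,C).round(1))
im=cv2.imread('pics/wrist1.png')
cv2.imwrite('pics/w1c.png',np.hstack([cv2.resize(im[y:y+80,x:x+100],(400,320),interpolation=cv2.INTER_CUBIC) for x,y in((200,200),(280,90))]))
E
```

```text
thickTop [565.4 233.5 130. ]
thickFoot [567.  232.1  26. ]
thinTop [508.1 100.4 130. ]
thinFoot [507.8  96.6  26. ]
jar [417.2 226.8  78. ]
```

View pics/w1c.png

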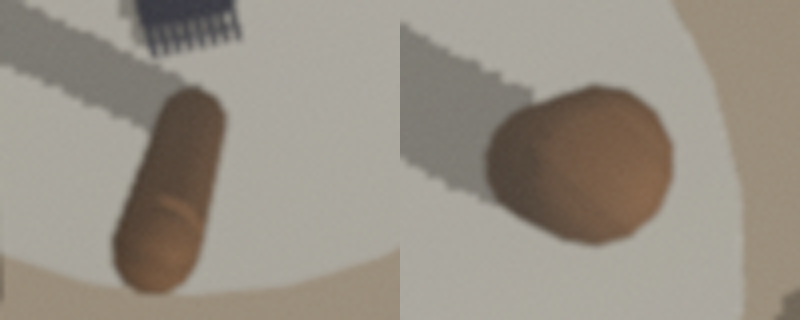

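```bash
python3 -c "
from h import *
plan((507.5,98,76),11)"
```

```text
t 1.15 tcp [532.3 157.5 240.5] jaw 10.7 F [ 3.5 -3.   0.5] w 87.9 tilt 0.2 q [ 0.27  0.3   1.77 -0.    1.07  0.08]
shift [-53.4 -35.7 164.6] rz -0.006
```

The camera call advanced the arm's overshoot, so the calibration I read was about 5 mm late. The corrected positions are thin at about (504,102) and thick at about (562,238). I'll move above the thin stick, settle and re-check.

```bash
python3 -m jog '{"delta_rot":[[0,0,0],[0,0,0],[0,0,0],[0,0,0],[0,0,0]],"translation":[[-20,-16,15],[-40,-32,30],[-50,-38,35],[-50,-38,35],[-50,-38,35]],"hand":[1,1,1,1,1]}' | head -2
python3 - <<'E'
from h import *
plan((504,102,76),11)
C=cal('wrist'); snap('wrist','wrist2.png'); D=cal('wrist')
print((D[1]-C[1])[:3,3].round(2)); np.save('w2T.npy',C[1])
plan((504,102,76),11)
im=cv2.imread('pics/wrist2.png')
cv2.imwrite('pics/w2c.png',cv2.resize(im[60:330,120:480],(720,540)))
E
```

```text
t: 1.65
ee_pos: [501.6, 108.3, 205.8]
t 1.65 tcp [501.6 108.3 205.8] jaw 11.2 F [-0.4  0.5  0. ] w 87.9 tilt 0.08 q [ 0.19  0.28  1.89  0.    0.97 -0.01]
shift [ -6.7   1.  129.8] rz 0.004
[0.11 0.27 0.18]
t 1.7 tcp [501.8 108.6 206. ] jaw 11.3 F [ 0.8 -0.7  0.3] w 88.2 tilt 0.1 q [ 0.19  0.28  1.89  0.    0.97 -0.01]
shift [ -6.9   0.6 130. ] rz 0.004
```

View pics/w2c.png

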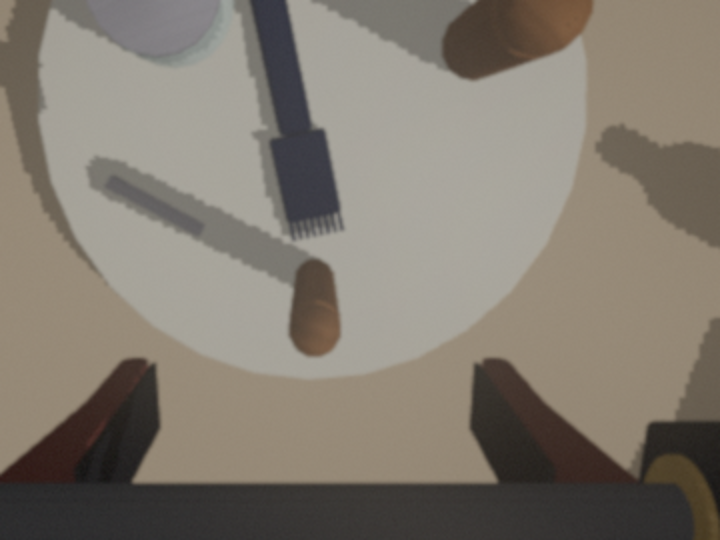

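```bash
python3 - <<'E'
from h import *
K,_,_=cal('wrist'); C=(K,np.load('w2T.npy'),0)
for nm,u,v,z in[('thickTop',392.5,65,126),('thickFoot',357,82,26),('thinTop',277.5,226,128),('thinFoot',277.5,199,26)]: print(nm,pix2world('wrist',u,v,z,C).round(1))
p=pix2world('wrist',277.5,226,128,C)
plan((504,104,76),11)
E
```

```text
thickTop [561.2 236.5 126. ]
thickFoot [560.2 238.6  26. ]
thinTop [503.7 102.5 128. ]
thinFoot [504.1 102.2  26. ]
t 1.7 tcp [501.8 108.6 206. ] jaw 11.3 F [ 0.8 -0.7  0.3] w 88.2 tilt 0.1 q [ 0.19  0.28  1.89  0.    0.97 -0.01]
shift [ -5.   1. 130.] rz 0.004
```

Top and foot agree: thin is at (504,102.4), thick at (561,237.5). I'll descend on the thin stick and grip it.

```bash
python3 -m jog '{"delta_rot":[[0,0,0],[0,0,0],[0,0,0],[0,0,0],[0,0,0]],"translation":[[-6.5,0.8,20],[-6.5,0.8,50],[-6.5,0.8,85],[-6.5,0.8,115],[-6.5,0.8,130]],"hand":[1,1,1,1,1]}'
python3 -m jog '{"delta_rot":[[0,0,0],[0,0,0],[0,0,0],[0,0,0],[0,0,0]],"translation":[[0,0,0],[0,0,0],[0,0,0],[0,0,0],[0,0,0]],"hand":[0.5,0,-0.5,-1,-1]}'
python3 -m jog '{"delta_rot":[[0,0,0],[0,0,0],[0,0,0],[0,0,0],[0,0,0]],"translation":[[0,0,0],[0,0,0],[0,0,0],[0,0,0],[0,0,0]],"hand":[-1,-1,-1,-1,-1]}'
python3 -c "
from h import *
plan((528,-168.5,200),11)"
```

```text
t: 2.2
ee_pos: [502.6, 102.5, 73.4]
orientation: [-1.991, -2.429, 0.002]
ft_force: [0.4, 0.1, -0.0]
width: 88.3
t: 2.7
ee_pos: [503.4, 101.7, 76.1]
orientation: [1.993, 2.427, 0.002]
ft_force: [0.3, 0.5, -0.1]
width: 51.3
t: 3.2
ee_pos: [502.8, 101.5, 75.2]
orientation: [-1.993, -2.428, 0.0]
ft_force: [0.0, 0.0, 1.5]
width: 21.4
t 3.2 tcp [502.8 101.5  75.2] jaw 11.2 F [0.  0.  1.5] w 21.4 tilt 0.0 q [ 0.18  0.49  1.96 -0.    0.69 -0.02]
shift [-269.7  -27.8 -124.8] rz 0.004
```

Gripped (width 21.4 for a 22 mm stick). I'll lift and carry it towards the rack.

```bash
python3 -m jog '{"delta_rot":[[0,0,0],[0,0,0],[0,0,0],[0,0,0],[0,0,0]],"translation":[[0,0,-10],[0,0,-30],[0,0,-60],[0,0,-85],[-10,-1,-95]],"hand":[-1,-1,-1,-1,-1]}'|head -1
python3 -m jog '{"delta_rot":[[0,0,0],[0,0,0],[0,0,0],[0,0,0],[0,0,0]],"translation":[[-30,-3,0],[-70,-7,0],[-110,-11,0],[-150,-15,0],[-180,-19,0]],"hand":[-1,-1,-1,-1,-1]}'|head -1
python3 -m jog '{"delta_rot":[[0,0,0],[0,0,0],[0,0,0],[0,0,0],[0,0,0]],"translation":[[-20,-2,0],[-35,-4,0],[-40,-5,0],[-40,-5,0],[-40,-5,0]],"hand":[-1,-1,-1,-1,-1]}'
python3 - <<'E'
from h import *
C=cal('wrist'); snap('wrist','wrist3.png'); D=cal('wrist')
print((D[1]-C[1])[:3,3].round(2)); np.save('w3T.npy',C[1])
plan((528,-168.5,170),11)
E
```

```text
t: 3.7
t: 4.2
t: 4.7
ee_pos: [522.8, -128.3, 170.0]
orientation: [-1.993, -2.428, 0.0]
ft_force: [-0.9, -0.7, 0.1]
width: 21.0
[0.03 0.19 0.05]
t 4.75 tcp [ 522.9 -128.1  170.1] jaw 11.3 F [ 0.1 -0.4 -0.2] w 21.1 tilt 0.03 q [-0.26  0.37  1.86  0.    0.91 -0.46]
shift [-40.6  -2.9   0.1] rz 0.005
```

View pics/wrist3.png

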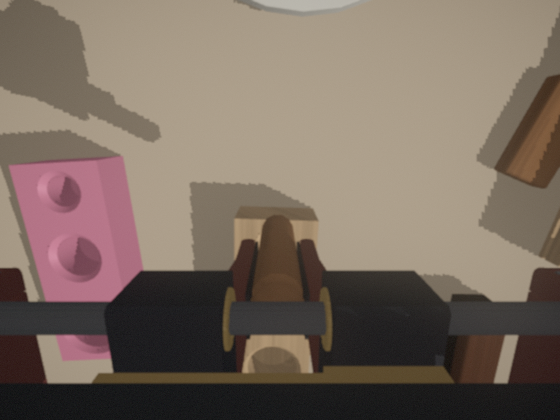

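The held stick hides the narrow well. I'll move past the rack so the camera looks at the row with nothing in the way.

```bash
python3 -m jog '{"delta_rot":[[0,0,0],[0,0,0],[0,0,0],[0,0,0],[0,0,0]],"translation":[[-30,0,-5],[-70,0,-20],[-110,0,-30],[-150,0,-30],[-180,0,-30]],"hand":[-1,-1,-1,-1,-1]}'|head -1
python3 -m jog '{"delta_rot":[[0,0,0],[0,0,0],[0,0,0],[0,0,0],[0,0,0]],"translation":[[-15,0,0],[-20,0,0],[-20,0,0],[-20,0,0],[-20,0,0]],"hand":[-1,-1,-1,-1,-1]}'
python3 - <<'E'
from h import *
C=cal('wrist'); snap('wrist','wrist4.png'); D=cal('wrist')
print((D[1]-C[1])[:3,3].round(2)); np.save('w4T.npy',C[1])
plan((528,-168.5,200),11)
im=cv2.imread('pics/wrist4.png')
cv2.imwrite('pics/w4c.png',cv2.resize(im[0:300,100:500],(800,600),interpolation=cv2.INTER_CUBIC))
E
```

```text
t: 5.25
t: 5.75
ee_pos: [561.9, -323.7, 200.2]
orientation: [-1.991, -2.429, -0.0]
ft_force: [0.8, -0.4, 0.1]
width: 21.3
[ 0.04 -0.17  0.07]
t 5.8 tcp [ 562.  -323.9  200.2] jaw 11.3 F [-0.7 -0.  -0.6] w 21.4 tilt 0.02 q [-0.54  0.48  1.59  0.    1.07 -0.74]
shift [159.   -2.9   0.3] rz 0.005
```

View pics/w4c.png

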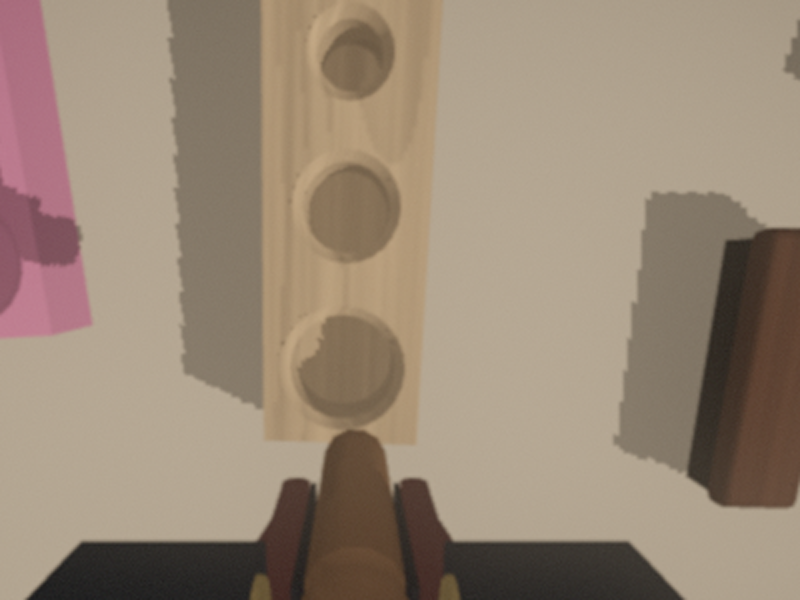

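The crop shows the three rims. Centres in full-image pixels: narrow (275.7,25.5), middle (273.3,103), wide (271.5,183.5).

```bash
python3 - <<'E'
from h import *
K,_,_=cal('wrist'); C=(K,np.load('w4T.npy'),0)
n,m,w=[pix2world('wrist',u,v,50,C) for u,v in((275.7,25.5),(273.3,103),(271.5,183.5))]
print(n.round(1),m.round(1),w.round(1),np.linalg.norm(n-m),np.linalg.norm(m-w))
# fit the known row: centre + direction
Y=np.array([-78,-12,66]);P=np.array([n,m,w])[:,:2];d=(Y-Y.mean())@P;d/=np.linalg.norm(d);c=P.mean(0)-d*Y.mean()
for y in Y: print(y,(c+y*d).round(1))
print('jaw',np.degrees(np.arctan2(d[0],-d[1])).round(1))
N=c-78*d
# is the held stick upright/centred: project stick foot (50 below TCP) expected
plan((*N,110),11)
o=get_obs()['ee_pos'];print('held foot px expected',world2pix('wrist',o+[0,0,-49.5],C).round(1))
E
```

```text
[ 529.9 -167.3   50. ] [ 540.5 -232.4   50. ] [ 553.7 -308.8   50. ] 65.98200017467342 77.49615956318793
-78 [ 529.8 -167.1]
-12 [ 540.7 -232.2]
66 [ 553.7 -309.1]
jaw 9.5
t 5.8 tcp [ 562.  -323.9  200.2] jaw 11.3 F [-0.7 -0.  -0.6] w 21.4 tilt 0.02 q [-0.54  0.48  1.59  0.    1.07 -0.74]
shift [160.   -0.8  90.3] rz 0.005
held foot px expected [276.5 230. ]
```

This matches the scene and side estimates, and the spacings of 66.0 and 77.5 mm fit. I'll go over the narrow well, settle, then lower.

```bash
python3 -m jog '{"delta_rot":[[0,0,0],[0,0,0],[0,0,0],[0,0,0],[0,0,0.02]],"translation":[[30,0,0],[70,0,0],[110,0,0],[145,-0.5,0],[160,-0.8,0]],"hand":[-1,-1,-1,-1,-1]}'|head -1
python3 -m jog '{"delta_rot":[[0,0,0],[0,0,0],[0,0,0],[0,0,0],[0,0,0]],"translation":[[0,0,20],[0,0,50],[0,0,75],[0,0,80],[0,0,80]],"hand":[-1,-1,-1,-1,-1]}'
python3 -c "
from h import *
plan((529.9,-167.1,61),10)"
```

```text
t: 6.3
t: 6.8
ee_pos: [529.6, -167.8, 119.8]
orientation: [-2.016, -2.407, 0.001]
ft_force: [1.0, 0.7, 0.2]
width: 21.5
t 6.8 tcp [ 529.6 -167.8  119.8] jaw 10.1 F [1.  0.7 0.2] w 21.5 tilt 0.1 q [-0.33  0.47  1.85  0.    0.83 -0.5 ]
shift [ 0.6  0.5 58.8] rz 0.002
```

```bash
python3 -m jog '{"delta_rot":[[0,0,0],[0,0,0],[0,0,0],[0,0,0],[0,0,0]],"translation":[[0.6,0.3,12],[0.6,0.3,24],[0.6,0.3,36],[0.6,0.3,46],[0.6,0.3,50]],"hand":[-1,-1,-1,-1,-1]}'
python3 -m jog '{"delta_rot":[[0,0,0],[0,0,0],[0,0,0],[0,0,0],[0,0,0]],"translation":[[0,0,4],[0,0,7],[0,0,8],[0,0,8],[0,0,8]],"hand":[-1,-1,-1,-1,-1]}'
```

```text
t: 7.3
ee_pos: [529.5, -167.5, 68.8]
orientation: [-2.017, -2.407, 0.001]
ft_force: [-0.8, 0.1, -0.3]
width: 21.9
t: 7.8
ee_pos: [530.5, -167.8, 62.5]
orientation: [2.017, 2.408, 0.0]
ft_force: [0.4, 0.2, -0.4]
width: 21.5
```

It went in with no contact force, and the foot is at about z=13. Now release and retreat upward.

```bash
python3 -m jog '{"delta_rot":[[0,0,0],[0,0,0],[0,0,0],[0,0,0],[0,0,0]],"translation":[[0,0,2],[0,0,2],[0,0,2],[0,0,2],[0,0,2]],"hand":[-0.4,-0.2,0,0.2,0.4]}'
python3 -m jog '{"delta_rot":[[0,0,0],[0,0,0],[0,0,0],[0,0,0],[0,0,0]],"translation":[[0,0,-15],[0,0,-45],[0,0,-80],[0,0,-115],[0,0,-135]],"hand":[0.6,0.8,1,1,1]}'
python3 -c "
from h import *
plan((561,237.5,200),10)"
```

```text
t: 8.3
ee_pos: [530.3, -167.7, 60.2]
orientation: [2.018, 2.408, 0.0]
ft_force: [0.8, 0.0, -0.8]
width: 54.9
t: 8.8
ee_pos: [531.4, -168.1, 199.2]
orientation: [2.015, 2.405, 0.002]
ft_force: [-0.0, 0.0, 0.3]
width: 88.0
t 8.8 tcp [ 531.4 -168.1  199.2] jaw 10.1 F [-0.   0.   0.3] w 88.0 tilt 0.25 q [-0.33  0.35  1.8   0.    0.98 -0.5 ]
shift [394.1 100.2  -1.2] rz 0.001
```

```bash
python3 -m jog '{"delta_rot":[[0,0,0],[0,0,0],[0,0,0],[0,0,0],[0,0,0]],"translation":[[30,8,0],[70,18,0],[112,28.5,0],[154,39,0],[196,50,0]],"hand":[1,1,1,1,1]}'|head -1
python3 -m jog '{"delta_rot":[[0,0,0],[0,0,0],[0,0,0],[0,0,0],[0,0,0]],"translation":[[42,10.5,0],[84,21,0],[126,32,0],[166,42,0],[190,48.5,0]],"hand":[1,1,1,1,1]}'|head -1
python3 -m jog '{"delta_rot":[[0,0,0],[0,0,0],[0,0,0]],"translation":[[8,2,0],[8,2,0],[8,2,0]],"hand":[1,1,1]}'|head -1
python3 - <<'E'
from h import *
plan((561,237.5,76),10)
C=cal('wrist'); snap('wrist','wrist5.png'); D=cal('wrist'); print((D[1]-C[1])[:3,3].round(2))
print(world2pix('wrist',(561,237.5,126),C).round(),world2pix('wrist',(561,237.5,26),C).round())
im=cv2.imread('pics/wrist5.png')
for z in(128,26):
    u,v=world2pix('wrist',(561,237.5,z),C); s=17*K/np.linalg.norm(np.array([561,237.5,z])-C[1][:3,3]) if (K:=311) else 0
    cv2.circle(im,(round(u),round(v)),round(s),(0,255,0),1)
cv2.imwrite('pics/w5c.png',cv2.resize(im[100:300,180:380],(500,500)))
E
```

```text
t: 9.3
t: 9.8
t: 10.1
t 10.1 tcp [560.  236.7 195.5] jaw 10.1 F [ 0.6 -0.2  0.1] w 87.6 tilt 0.03 q [ 0.38  0.43  1.69 -0.    1.02  0.21]
shift [  0.6   1.1 119.5] rz 0.001
[ 0.12 -0.3  -0.06]
[278. 221.] [278. 195.]
```

View pics/w5c.png

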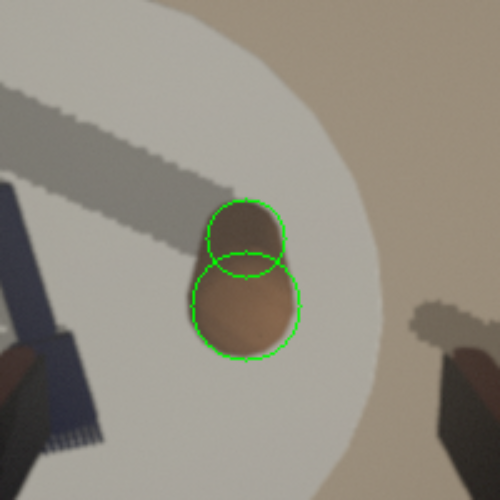

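The projected circles overlie the thick stick's top and foot to within about 1 px. Descend and grip.

```bash
python3 -m jog '{"delta_rot":[[0,0,0],[0,0,0],[0,0,0],[0,0,0],[0,0,0]],"translation":[[0.6,0.8,20],[0.6,0.8,50],[0.6,0.8,85],[0.6,0.8,110],[0.6,0.8,119.5]],"hand":[1,1,1,1,1]}'
python3 -m jog '{"delta_rot":[[0,0,0],[0,0,0],[0,0,0],[0,0,0],[0,0,0]],"translation":[[0,0,0],[0,0,0],[0,0,0],[0,0,0],[0,0,0]],"hand":[0.5,0,-0.5,-1,-1]}'|tail -1
python3 -m jog '{"delta_rot":[[0,0,0],[0,0,0],[0,0,0],[0,0,0],[0,0,0]],"translation":[[0,0,0],[0,0,0],[0,0,0],[0,0,0],[0,0,0]],"hand":[-1,-1,-1,-1,-1]}'
python3 -m jog '{"delta_rot":[[0,0,0],[0,0,0],[0,0,0],[0,0,0],[0,0,0]],"translation":[[0,0,-15],[0,0,-45],[0,0,-80],[0,0,-110],[0,0,-125]],"hand":[-1,-1,-1,-1,-1]}'|tail -1
python3 -c "
from h import *
plan((540.7,-232.2,200),9.8)"
```

```text
t: 10.65
ee_pos: [559.4, 236.4, 73.3]
orientation: [-2.018, -2.405, 0.006]
ft_force: [0.3, 0.3, 0.1]
width: 88.0
width: 51.5
t: 11.65
ee_pos: [561.0, 238.6, 75.9]
orientation: [2.018, 2.408, 0.0]
ft_force: [-0.9, 0.5, 2.5]
width: 33.3
width: 33.3
t 12.15 tcp [562.1 239.  204.3] jaw 10.1 F [0.2 0.3 0.2] w 33.3 tilt 0.26 q [ 0.38  0.42  1.68 -0.    1.04  0.21]
shift [-460.2 -103.6    3.5] rz 0.005
```

Gripped (33.3 for 34 mm). I'll carry it at z=200, with the foot at about 150, clear of the thin stick's top at 120.

```bash
python3 -m jog '{"delta_rot":[[0,0,0],[0,0,0],[0,0,0],[0,0,0],[0,0,0]],"translation":[[-30,-7,0],[-70,-16,0],[-112,-25,0],[-154,-35,0],[-196,-44,0]],"hand":[-1,-1,-1,-1,-1]}'|head -1
python3 -m jog '{"delta_rot":[[0,0,0],[0,0,0],[0,0,0],[0,0,0],[0,0,0]],"translation":[[-42,-9.5,0],[-84,-19,0],[-126,-28,0],[-168,-38,0],[-208,-47,0]],"hand":[-1,-1,-1,-1,-1]}'|head -1
python3 -m jog '{"delta_rot":[[0,0,0],[0,0,0],[0,0,0],[0,0,0],[0,0,0]],"translation":[[-35,-7,0],[-50,-11,0],[-55,-12,0],[-55,-12,0],[-55,-12,0]],"hand":[-1,-1,-1,-1,-1]}'|head -1
python3 - <<'E'
from h import *
plan((540.7,-232.2,62),9.8)
snap('wrist','wrist6.png'); s=snap('scene','scene6.png'); w=cv2.imread('pics/wrist6.png')
cv2.imwrite('pics/c6.png',np.hstack([cv2.resize(w[0:300,150:400],(400,480)),cv2.resize(s[180:390,30:205,::-1].copy(),(400,480))]))
E
```

```text
t: 12.65
t: 13.15
t: 13.65
t 13.65 tcp [ 539.8 -230.1  200.5] jaw 10.1 F [0.6 0.1 0.1] w 33.6 tilt 0.04 q [-0.42  0.39  1.73  0.    1.01 -0.6 ]
shift [ -2.3   0.6 138.5] rz 0.006
```

View pics/c6.png

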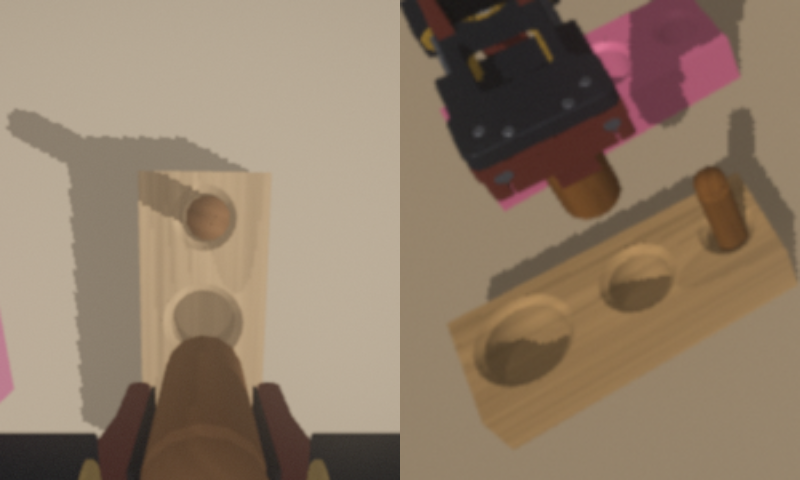

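The thin stick stands in the narrow well (left panel (210,215), right panel (725,210)). The thick stick hangs in line above the middle well. Lower it.

```bash
python3 -m jog '{"delta_rot":[[0,0,0],[0,0,0],[0,0,0],[0,0,0],[0,0,0]],"translation":[[-2.3,0.6,20],[-2.3,0.6,50],[-2.3,0.6,75],[-2.3,0.6,80],[-2.3,0.6,80]],"hand":[-1,-1,-1,-1,-1]}'|head -2
python3 -c "
from h import *
plan((540.7,-232.2,62),10)"
```

```text
t: 14.25
ee_pos: [540.6, -232.6, 120.2]
t 14.25 tcp [ 540.6 -232.6  120.2] jaw 10.1 F [ 0.7  0.5 -0.6] w 33.4 tilt 0.1 q [-0.43  0.5   1.78  0.    0.86 -0.6 ]
shift [ 0.3  0.3 58.2] rz 0.002
```

```bash
python3 -m jog '{"delta_rot":[[0,0,0],[0,0,0],[0,0,0],[0,0,0],[0,0,0]],"translation":[[0.3,0,12],[0.3,0,24],[0.3,0,36],[0.3,0,46],[0.3,0,50]],"hand":[-1,-1,-1,-1,-1]}'
python3 -m jog '{"delta_rot":[[0,0,0],[0,0,0],[0,0,0],[0,0,0],[0,0,0]],"translation":[[0,0,4],[0,0,7],[0,0,8],[0,0,8],[0,0,8]],"hand":[-1,-1,-1,-1,-1]}'
```

```text
t: 14.75
ee_pos: [540.1, -233.0, 69.2]
orientation: [-2.017, -2.407, 0.001]
ft_force: [-0.5, -0.9, 0.2]
width: 33.4
t: 15.25
ee_pos: [541.0, -233.4, 63.0]
orientation: [2.017, 2.408, 0.0]
ft_force: [-0.8, -0.1, -0.7]
width: 33.2
```

Inside the well with no contact force. Release, retreat and check.

```bash
python3 -m jog '{"delta_rot":[[0,0,0],[0,0,0],[0,0,0],[0,0,0],[0,0,0]],"translation":[[0,0,1.5],[0,0,1.5],[0,0,1.5],[0,0,1.5],[0,0,1.5]],"hand":[-0.2,-0.1,0,0.2,0.4]}'|tail -2
python3 -m jog '{"delta_rot":[[0,0,0],[0,0,0],[0,0,0],[0,0,0],[0,0,0]],"translation":[[0,0,-15],[0,0,-45],[0,0,-80],[0,0,-115],[0,0,-140]],"hand":[0.6,0.8,1,1,1]}'|head -2
python3 -m jog '{"delta_rot":[[0,0,0],[0,0,0],[0,0,0],[0,0,0],[0,0,0]],"translation":[[-15,0,-10],[-45,0,-20],[-75,0,-20],[-90,0,-20],[-90,0,-20]],"hand":[1,1,1,1,1]}'|head -2
python3 -m jog '{"delta_rot":[[0,0,0],[0,0,0],[0,0,0]],"translation":[[0,0,0],[0,0,0],[0,0,0]],"hand":[1,1,1]}'|head -2
python3 - <<'E'
from h import *
C=cal('wrist');w=snap('wrist','wrist7.png')[:,:,::-1].copy(); s=snap('scene','scene7.png')[:,:,::-1].copy(); d=snap('side','side7.png')[:,:,::-1].copy()
for p,r in(((529.9,-167.1,118),11),((540.7,-232.2,116),17)):
    u,v=world2pix('wrist',p,C); cv2.circle(w,(round(u),round(v)),round(311*r/np.linalg.norm(np.array(p)-C[1][:3,3])),(0,255,0),1)
f=lambda i:cv2.resize(i,(400,300))
cv2.imwrite('pics/c7.png',np.vstack([np.hstack([f(w),f(s)]),np.hstack([f(d[200:335,310:490]),f(d[80:260,160:400])])]))
E
```

```text
ft_force: [-0.6, 0.1, -0.5]
width: 56.3
t: 16.25
ee_pos: [541.5, -233.6, 204.8]
t: 16.75
ee_pos: [556.2, -323.8, 220.4]
t: 17.05
ee_pos: [556.4, -320.8, 220.9]
```

View pics/c7.png

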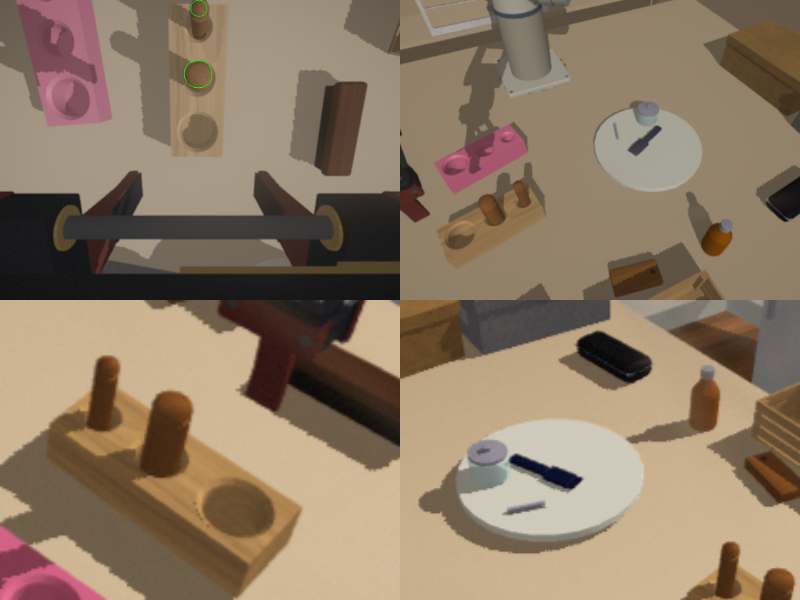

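Both sticks stand upright in the right wells of the wooden rack, at full depth: their tops match the circles projected at about z=117. The jar is upright and the gripper is clear. Handing in.

```bash
python3 -c "
from h import *
o=get_obs();print(o['t'],np.round(o['ft_force'],1),np.round(o['qvel'],3));ctrl.close_job()"
```

```text
17.2 [0.3 0.9 0.5] [-0.003  0.002 -0.005 -0.001 -0.001 -0.001]
the job is handed in; nothing more can be done
```

I put the thin stick in the narrow well and the thick stick in the middle well of the wooden rack, and handed the job in at t = 17.2 s of the 64 s allowed.

**Last checks:** In the final wrist, scene and side pictures both sticks stand upright. Their tops sit where a stick resting on the well floor should put them. The jar is upright on the turntable, the gripper is clear and still, and the force readings are only noise. There was no contact force during either insertion.

**One disagreement along the way:** My first wrist fix was about 5 mm off, because the arm was still overshooting when I read the camera calibration. I let the arm settle, measured again and used those values. The top and foot of each stick then agreed to about 2 mm.

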